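# Pump up the bench clamp and hold it

## Robot

A 6-joint arm with a two-finger parallel gripper is mounted at the origin on a cart in front of the work surface, level with it; the furniture and walls round the work are solid. World frame = base frame: x ahead of the robot, y to its left, z up, the work surface at z = 0. Lengths are in m, angles in rad, forces in N, time in s.
With the tool pointing down it reaches from about 0.35 to 0.975 m from the base axis. Payload 4.9 kg.
Tool frame: the origin (TCP) lies between the finger pads; the fingertips stand 14 mm ahead of it and the grasp point (between the pads) lies 5 mm behind it (manip.finger_overhang is the distance from the TCP to the fingertips, in m); z points along the fingers, y is the line along which they close (so a half turn about z gives the same grasp; the last joint's range is limited). The gripper opens to 85 mm and grips with 20 to 120 N. Pads are 22 mm wide; open, the fingers measure 114 mm over their backs; the gripper's body (76 mm by 85 mm) begins 54 mm behind the grasp point. The pads swing forward as they close: fully open they stand 13 mm farther back than shut.
Start: joints at [-1.309, 0.053, 1.613, -0, 1.476, -0.119], TCP at [0.232, -0.58, 0.245] pointing down, gripper open.
Joint ranges: [-3.01, 3.01], [-1.01, 2.22], [0.06, 2.58], [-1.02, 4.17], [0.09, 2.62], [-3.14, 3.14]. Speed limits (rad/s): [2.57, 2.57, 3.14, 3.14, 3.14, 3.14].

## Interface

Orientations are given as a unit quaternion [w, x, y, z].
In Python, from plant import manip, grab_frame gives the robot as it stands.
- The arm moves only by the tool servo_tool, never from a script. Its argument "deltas" is a list that holds one entry, the list of rows, each a list of 5 numbers: the opening in per cent of the stroke, from 0 (shut) to 100 (fully open), then the shift along the world's x, y, z in m, then the turn about the world's z in degrees. A call has exactly 8 rows; each row shifts and turns the commanded pose from where the row before left it; what a row does not reach is not made up. A row lasts 1/10 s, in which the tool goes at most 50 mm and 8.59 degrees, less where a joint would pass 70% of its speed; a pose out of reach is approached as far as the arm can. A call is refused whole if a number of a shift passes 0.05 or a number of a turn 8.59, either way. A call with a gripper value outside its range is refused whole. The fingers move at their own pace and stop on an object; the grip force is fixed at half the most. Time passes only in rows, so rows that do not move let the fingers close, or fill a call up. It gives the time, the measured TCP pose, the force, the opening and the grip force at its end, in the units of the state.
- manip.state(): the state, without advancing time (a new reading comes with each control period).
- grab_frame(name): name is "scene" or "top"; returns a dict with "pixels" (480x640x3 uint8, red, green, blue), "z_map" (480x640 float32, m along the optical axis (not along the pixel's ray), 0 where there is no reading), "fx", "fy", "cx", "cy" (pixels), "rvec" (rotation vector, rad) and "tvec" (3), from world to camera coordinates, as OpenCV has them. Camera axes: x right, y down, z forward; pixel columns grow to the right and rows downward; lengths in m; the calibration is good to about 2 mm. A picture is of the moment at which its call begins.
- manip.job_done(): hands the job in; it is judged then, once.
The state is a dict: "time": time; "joint_pos": joint angles; "joint_vel": joint speeds; "joint_efforts": joint torques, N m; "tool_pos": TCP position; "tool_rot": TCP orientation; "contact_force": force on the tool from outside, world axes, zero at the start; "ft_torque": the same for the moment, N m; "gripper_width": opening from 0.0 (shut) to 1.0 (fully open); "grasp_force": force on a finger pad.
Only numpy, scipy, OpenCV 4.12 (cv2) and the standard library are available. Lean on these libraries where they do the work, as an engineer would, in place of code of your own. Each camera call takes 0.05 s, during which the arm holds its last target. There are 200 camera calls.

## Task

Flip the red-ended toggle of the blue pump clamp over to its clamp side (towards the jaw), then squeeze the orange trigger against the blue grip and let it go again, stroke by stroke, until the jaw's orange spring pad presses the wooden block firmly against the steel stop. Stop pumping there: never drive the spring pad fully in, move the jaw only with the trigger, and leave the other things on the bench where they are. Finish holding: your fingers are still squeezing trigger and grip together, with the block clamped.

Things in the scene. Friction and masses are not known exactly. Their poses are not given: they have to be found in the camera images.
- pump_clamp: pump clamp on a plywood board, fixed to the bench, elsewhere each time. Origin on the bench under the rod, 30 mm from the trigger pivot. x: away from the grip's end, y: along the rod to the stop, z up. Board x -40..60, y -85..190 mm, 12 thick; blue housing x -43..21, y -35..45, top z 81; grip and trigger reach to x -160 at z 44..68, free space below; rod at x 0, z 50, back to y -139
- squeeze_point (a point): grip here: middle between the outer faces of trigger and grip when fully squeezed, z 56 mm. Axes as the clamp's. Squeezed bars are parallel, 26 mm over both, turned +0.13 rad about z from the clamp's x. The grip stays (outer face 13 mm to -y); the trigger's outer face starts 31 mm to +y and ends 13 mm to +y, so fingers centred here must open 66 mm or more (75 to 80 best)
- grip: the fixed blue grip with black ribs, 95 x 13 x 24 mm. Origin on the trigger pivot's axis at z 56 mm; it runs along its own -x from 35 to 130 mm, its centre line at its own y -14 mm
- trigger_blade: the orange trigger bar, 105 x 11 x 24 mm, beside the grip on its +y side. Origin on the pivot's axis at z 56 mm; it runs along its own -x from 20 to 125 mm
- trigger (a joint): rad, 0 = let go (springs back by itself), 0.26 = fully squeezed (stop); pivot upright, outer end moves to the clamp's -y. At 70 mm from the pivot it takes about 4 N free, 11 N driving the jaw, up to 18 N with the pad pressed hard
- toggle (a joint): rad: 0 = start side, leaning to the clamp's -y (pawl lifted, pumping moves nothing); 1.2 = clamp side, leaning to +y (towards the jaw), ratchet engaged. It snaps over its upright middle (0.6) to either end; about 1.5 N at the ball moves it
- toggle_tip (a point): centre of the toggle's red ball, 18 mm in diameter, 50 mm from the hinge on an 8 mm rod
- toggle_hinge (a point): the toggle's hinge: its axis runs along the clamp's x, at z 92 mm on the housing, between two steel cheeks 20 mm long that end 6 mm above the axis. Axes as the clamp's
- jaw (a joint): travel of rod and jaw towards the stop in m, 0 = fully back; starts at 0.010 to 0.022. Each full squeeze adds about 5 mm (the first up to 8), then friction (16 N) keeps it while the trigger returns. The pad reaches the block, once that sits on the stop, at 0.036
- ram: the moving jaw: steel rod with teeth, black end knob and blue head (34 mm square), carrying the spring pad. Origin at x 0, y 0, z 50 mm of the clamp when the jaw joint is 0. Not to be pushed by the robot
- spring_pad (a joint): how far the orange pad has been pressed back into the jaw, in m: 0 = free, 0.012 = fully in; spring of 1.2 N per mm, so it shows the clamping force
- pad_face (a point): centre of the pad's face (30 mm square) that meets the block
- stop: fixed steel stop plate at the far end of the board, 90 x 16 x 66 mm; its face towards the jaw is at y 160 mm of the clamp. Origin at the bottom middle of that face
- workpiece: loose pine block 95 x 45 x 38 mm, 0.08 kg, on the 32 mm high bed between pad and stop, its length across the rod, up to 6 mm from the stop. Origin at the middle of its underside; its 45 mm width runs along its own x turned by +0.07 rad about z
- c_clamp: bystander: red C-clamp lying on the bench, 116 x 167 x 24 mm
- screw_box: bystander: small cardboard box, 76 x 98 x 34 mm
- nail_jar: bystander: jar with yellow lid, 97 mm high, at the back
- black_tape: bystander: roll of black tape, 58 mm across, 19 mm high
- tape_measure: bystander: yellow tape measure, 81 x 111 x 34 mm
- screwdriver_b: bystander: yellow-handled screwdriver, 186 mm long
There are look-alikes about, which are no part of the job. Leave any green look-alike of the workpiece alone.

How it is judged:
On the way, in this order (a step that is already met when the one before it is completed fails the run):
1. the toggle is over on its clamp side (value of joint toggle above 1.05 rad), for 0.2 s.
2. the jaw has been pumped up: its pad presses the block (value of joint spring_pad above 0.002 m), for 0.2 s.
At the end, for the whole second after the job is handed in: toggle on its clamp side (over 1.05 rad); spring pad pressed in 2 to 11 mm by the block, block pressed against the stop with over 1.5 N; trigger squeezed over 0.1 rad and still held: fingers press trigger (over 2 N) and grip (over 1 N) (value of joint toggle above 1.05 rad and value of joint spring_pad between 0.002 and 0.011 m and contact force between workpiece and stop above 1.5 N and contact force between ram and workpiece above 1.5 N and value of joint trigger above 0.1 rad and contact force between the fingers and trigger_blade above 2 N and contact force between the fingers and grip above 1 N); the arm keeps its last pose, push and grip.
It fails at once if the spring pad is driven fully in (over 11.5 mm): the block is crushed (value of joint spring_pad above 0.0115 m).
It fails at once if the robot pushes the jaw or its rod directly (contact force between any of the fingers, the arm and ram above 2 N).
It fails at once if a bystander is moved more than 3 cm (distance of any of c_clamp, screw_box, nail_jar, black_tape, tape_measure, screwdriver_b from where it was at the start of the episode above 0.03 m).
It also fails if it takes over 56 s, if anything falls off the work surface, if the arm or the gripper's body presses on something with over 40 N, if the wrist force passes 120 N, or if a joint passes its speed limit or range.

## Working session

There is one attempt and no reset: what is moved stays moved. The work goes in short steps, Python scripts to look and compute and a tool call to move; the robot and the scene stay as the last step left them, time stands still between calls to the robot, and variables do not carry over. Pictures are saved under pics/ and viewed, at most 10 in all, crops included, and the job is handed in when it is done.

Besides the shell and the picture viewer there is one more tool, called as a command line: name --argument value ..., lists and objects as JSON in quotes. servo_tool: Moves the arm, as the interface text tells. Its arguments: {"type":"object","properties":{"deltas":{"type":"array"}},"required":["deltas"]}

```bash
mkdir -p pics; cat > h.py <<'E'
import numpy as np, cv2
from plant import manip, grab_frame
def save(name,fn):
    f=grab_frame(name); np.savez(''+fn+'.npz',**f)
    cv2.imwrite('pics/'+fn+'.png',f['pixels'][:,:,::-1]); return f
def load(fn): return dict(np.load(''+fn+'.npz'))
def world(f,u,v,r=1,z=None):
    R=cv2.Rodrigues(f['rvec'])[0]; t=f['tvec'].ravel()
    if z is None:
        p=f['z_map'][v-r:v+r+1,u-r:u+r+1]; d=np.median(p[p>0])
        c=np.array([(u-f['cx'])/f['fx']*d,(v-f['cy'])/f['fy']*d,d]); return R.T@(c-t)
    o=-R.T@t; k=R.T@np.array([(u-f['cx'])/f['fx'],(v-f['cy'])/f['fy'],1]); return o+k*(z-o[2])/k[2]
def proj(f,P):
    return cv2.projectPoints(np.array(P,float).reshape(-1,3),f['rvec'],f['tvec'],np.array([[f['fx'],0,f['cx']],[0,f['fy'],f['cy']],[0,0,1]],float),None)[0].reshape(-1,2)
E
python3 -c "
from h import *
save('top','top0');save('scene','scene0');print(manip.state())"
```

```text
{'time': 0.1, 'joint_pos': array([-1.30898331e+00,  5.33052748e-02,  1.61418825e+00,  2.44860472e-05,
        1.47600492e+00, -1.18978470e-01]), 'joint_vel': array([-0.00098125, -0.00041498, -0.00309692,  0.00048519,  0.00010342,
       -0.00040489]), 'joint_efforts': array([-2.10815833e-04, -3.94904995e+01, -3.71362674e+01, -1.28761831e-04,
        3.93098817e-03, -1.12966617e-06]), 'tool_pos': array([ 0.23215986, -0.57968793,  0.24415814]), 'tool_rot': array([-9.51333933e-04,  9.81929194e-01,  1.89246268e-01, -5.58393274e-05]), 'contact_force': array([ 0.27156059,  0.65127168, -0.04888401]), 'ft_torque': array([ 0.03107469, -0.00151526, -0.03685419]), 'grasp_force': 0.0, 'gripper_width': 0.997985645721329}
```

View pics/top0.png

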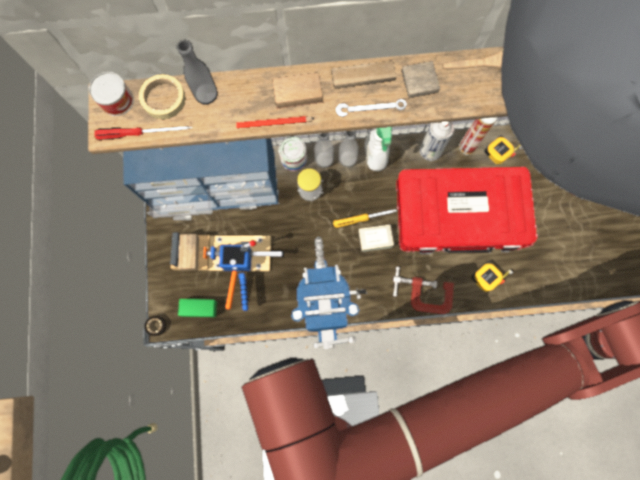

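View pics/scene0.png

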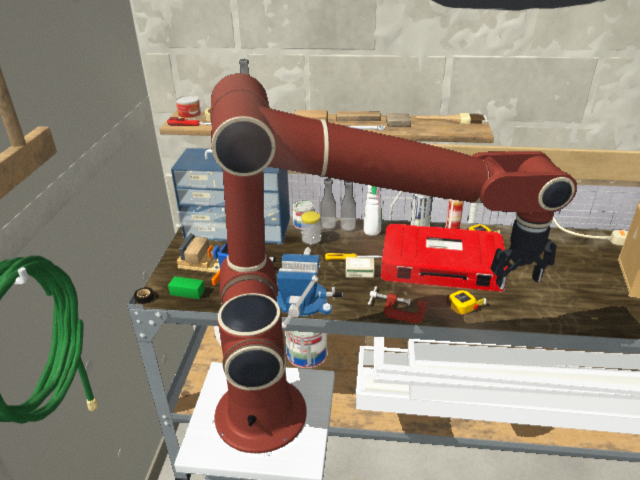

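The top view shows the pump clamp at about (230,255): stop (175,250), pine block (187,251), trigger (232,290), grip (243,290), and red toggle ball near (253,243). Look-alikes are the green block (197,307) for the workpiece, and the vise (325,300) and red C-clamp (430,290) for the clamp. I choose the blue/orange unit on the plywood board, and check it in a close crop.

```bash
python3 -c "
from h import *
f=load('top0')
c=f['pixels'][220:325,150:290,::-1]; cv2.imwrite('pics/c1.png',cv2.resize(c,None,fx=5.6,fy=5.6,interpolation=cv2.INTER_CUBIC))
R=cv2.Rodrigues(f['rvec'])[0];print('cam',-R.T@f['tvec'].ravel())
for p in [(175,250),(187,251),(232,290),(243,290),(253,243),(235,258),(197,307),(270,254),(325,300),(376,237)]: print(p,world(f,*p).round(3))
"
```

```text
cam [ 0.2466521  -0.03779673  1.45102535]
(175, 250) [0.573 0.348 0.077]
(187, 251) [0.569 0.317 0.07 ]
(232, 290) [0.451 0.202 0.066]
(243, 290) [0.448 0.171 0.07 ]
(253, 243) [0.558 0.127 0.14 ]
(235, 258) [0.535 0.186 0.082]
(197, 307) [0.418 0.304 0.04 ]
(270, 254) [0.543 0.094 0.053]
(325, 300) [ 0.398 -0.045  0.093]
(376, 237) [ 0.567 -0.205  0.036]
```

View pics/c1.png

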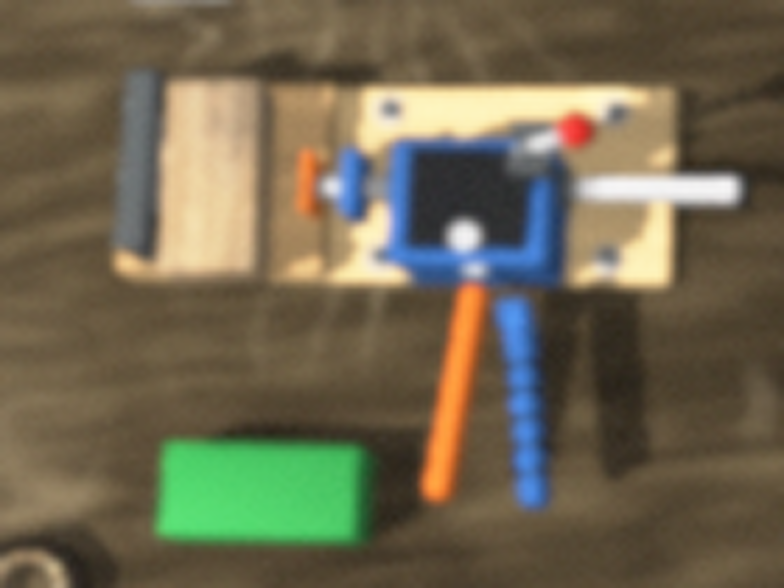

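The crop shows the clamp: stop left (140,160), pine block (210,175), orange pad (308,180), head, housing (470,200), red ball (576,130), orange trigger tip (437,490), blue grip tip (533,495), rod end (740,190). Now I fit the pose.

```bash
cat > fit.py <<'E'
from h import *
from scipy.optimize import least_squares
f=load('top0')
M=[((678,87),(60,-85,12)),((674,285),(-40,-85,12)),((115,265),(-40,190,12)),
 ((556,262),(-43,-35,81)),((404,262),(-43,45,81)),((402,142),(21,45,81)),((548,146),(21,-35,81)),
 ((152,255),(-45,160,78)),((160,72),(45,160,78)),((740,190),(0,None,50)),((600,190),(0,None,50))]
px=np.array([m[0] for m in M])/5.6+[150,220]-.4
def res(q):
    c,s=np.cos(q[2]),np.sin(q[2]); r=[]
    for p,(_,(x,y,z)) in zip(px,M):
        w=world(f,p[0],p[1],z=z/1e3)[:2]-q[:2]
        l=np.array([c*w[0]+s*w[1],-s*w[0]+c*w[1]])
        r+=[l[0]*1e3-x, 0 if y is None else l[1]*1e3-y]
    return np.array(r)
s=least_squares(res,[.54,.18,0],loss='soft_l1'); print(s.x,res(s.x).reshape(-1,2).round(1))
q=s.x;c,sn=np.cos(q[2]),np.sin(q[2])
def loc(u,v,z):
    w=world(f,u/5.6+150-.4,v/5.6+220-.4,z=z/1e3)[:2]-q[:2]; return (np.array([c*w[0]+sn*w[1],-sn*w[0]+c*w[1]])*1e3).round(1)
for n,a in dict(pivot=(465,237,86),trigtip=(437,492,68),trigmid=(455,390,68),griptip=(533,497,68),gripmid=(522,400,68),ball=(576,130,135),rodend=(740,190,50),pad=(308,180,66),hinge=(528,148,98),blockmid=(212,176,70)).items(): print(n,loc(*a))
E
python3 fit.py
```

```text
[ 0.55522863  0.18082147 -0.12494351] [[ 1.7  2.9]
 [-0.7 -0.5]
 [ 1.1  7.1]
 [ 0.4 -1.4]
 [-1.8 -8.3]
 [-6.9 -3.1]
 [-6.8  6. ]
 [ 0.5 -1. ]
 [ 1.2  3.4]
 [ 1.4  0. ]
 [-0.6  0. ]]
pivot [-32.7   7.2]
trigtip [-153.2   15.6]
trigmid [-104.1   10.4]
griptip [-154.2  -30.3]
gripmid [-108.   -22.1]
ball [ 10.6 -50.4]
rodend [   1.4 -120. ]
pad [-3.1 89.8]
hinge [  9.3 -22.3]
blockmid [ -3.3 135.7]
```

servo_tool --deltas '[[[0,0.02,0.04,0,-1.4],[0,0.02,0.042,0,-1.4],[0,0.02,0.042,0,-1.4],[0,0.02,0.042,0,-1.4],[0,0.02,0.042,0,-1.4],[0,0.02,0.042,0,-1.4],[0,0.02,0.042,0,-1.4],[0,0.02,0.042,0,-1.4]]]'

```text
time: 0.9
tool_pos: [0.3925, -0.2443, 0.2449]
tool_rot: [-0.0, 0.996, 0.092, -0.0]
contact_force: [0.3, 0.1, -0.3]
gripper_width: 0.003
grasp_force: 0.0
```

servo_tool --deltas '[[[0,0.02,0.042,0,-1.4],[0,0.02,0.042,0,-1.4],[0,0.02,0.042,0,-1.4],[0,0.02,0.042,0,-1.4],[0,0.02,0.042,0,-1.4],[0,0.02,0.042,0,-1.4],[0,0.02,0.042,0,-1.4],[0,0.02,0.035,0,-0.8]]]'

```text
time: 1.7
tool_pos: [0.5524, 0.0852, 0.2448]
tool_rot: [-0.0, 1.0, 0.0, -0.0]
contact_force: [1.5, -0.6, 0.5]
gripper_width: 0.0
grasp_force: 0.0
```

servo_tool --deltas '[[[0,0,0,-0.04,0],[0,0,0,-0.04,0],[0,0,0,-0.029,0],[0,0,0,0,0],[0,0.002,0.012,0,0],[0,0.002,0.012,0,0],[0,0.002,0.012,0,0],[0,0,0,0,0]]]'

```text
time: 2.5
tool_pos: [0.5608, 0.1203, 0.1401]
tool_rot: [-0.0, 1.0, 0.001, 0.003]
contact_force: [-0.2, 0.5, 0.1]
gripper_width: -0.002
grasp_force: 0.1
```

```bash
python3 -c "
from h import *
f=save('top','top1'); g=save('scene','scene1')
P=[manip.state()['tool_pos']]
a=proj(f,P)[0].astype(int);b=proj(g,P)[0].astype(int);print(a,b)
A=f['pixels'][205:325,160:300];
B=g['pixels'][200:320,150:290]
cv2.imwrite('pics/c2.png',np.vstack([cv2.resize(A,None,fx=2.85,fy=2.5,interpolation=2),cv2.resize(B,(399,300),interpolation=2)])[:,:,::-1])
"
```

```text
[256 242] [254 231]
```

View pics/c2.png

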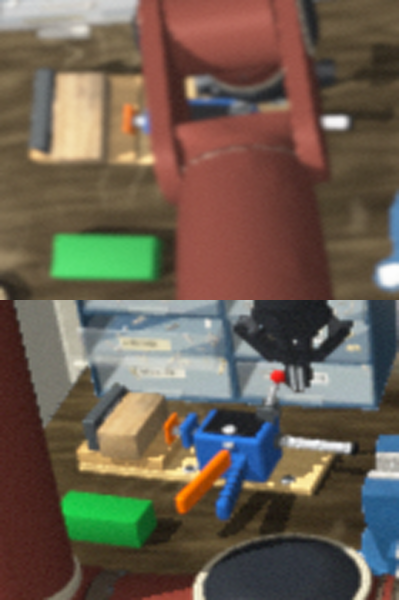

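The scene crop shows the ball at (278,376) touching the left face of the shut fingers, with the rod moving toward upright. I push on.

servo_tool --deltas '[[[0,0.001,0.01,-0.002,0],[0,0.001,0.01,0,0],[0,0.001,0.01,0,0],[0,0,0.005,0,0],[0,0,0,0,0],[0,0,0,0,0],[0,0,-0.02,0.02,0],[0,0,0,0.03,0]]]'

```text
time: 3.4
tool_pos: [0.5595, 0.1322, 0.1819]
tool_rot: [0.001, 1.0, -0.001, -0.003]
contact_force: [0.8, 0.7, 1.3]
gripper_width: 0.0
grasp_force: 0.0
```

```bash
python3 -c "
from h import *
g=save('scene','scene2')
B=g['pixels'][200:320,150:290]
h=cv2.cvtColor(g['pixels'],cv2.COLOR_RGB2HSV)
m=((h[...,0]<6)|(h[...,0]>174))&(h[...,1]>200)&(h[...,2]>150); m[:200]=0;m[300:]=0;m[:,:200]=0;m[:,300:]=0
v,u=np.nonzero(m);print(len(u),u.mean(),v.mean(),world(g,int(u.mean()),int(v.mean())))
q=[.5552,.1808,-.125]
cv2.imwrite('pics/c3.png',cv2.resize(B,(700,600),interpolation=2)[:,:,::-1])
"
```

```text
15 233.4 230.4 [0.56170107 0.18686946 0.13791995]
```

View pics/c3.png

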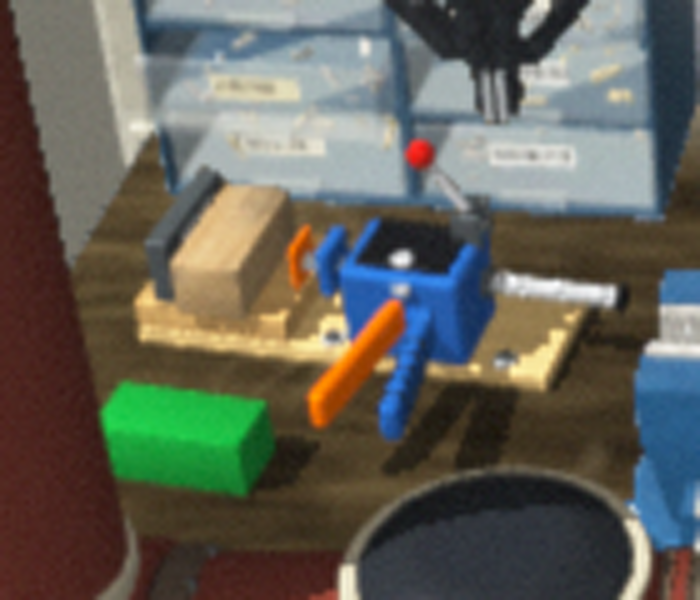

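The crop shows the toggle leaning to the jaw side, ball at (420,155), clear of the hinge. Next I move over the squeeze point at (0.4555, 0.178).

servo_tool --deltas '[[[95,-0.03,0,0.02,0],[95,-0.037,0.015,0,0],[95,-0.037,0.03,0,0],[95,0,0,-0.025,0],[95,0,0,0,0],[95,0,0,0,0],[95,0,0,0,0],[95,0,0,0,0]]]'

```text
time: 4.25
tool_pos: [0.4583, 0.1785, 0.1803]
tool_rot: [-0.0, 1.0, -0.0, 0.001]
contact_force: [-0.8, -0.2, -1.1]
gripper_width: 0.948
grasp_force: 0.0
```

```bash
python3 -c "
from h import *
s=manip.state();print(s['tool_pos'],s['gripper_width'])
g=save('scene','scene3')
B=g['pixels'][170:320,150:290]
cv2.imwrite('pics/c4.png',cv2.resize(B,(560,600),interpolation=2)[:,:,::-1])
"
```

```text
[0.45834886 0.17847238 0.18029244] 0.9480869255490522
```

View pics/c4.png

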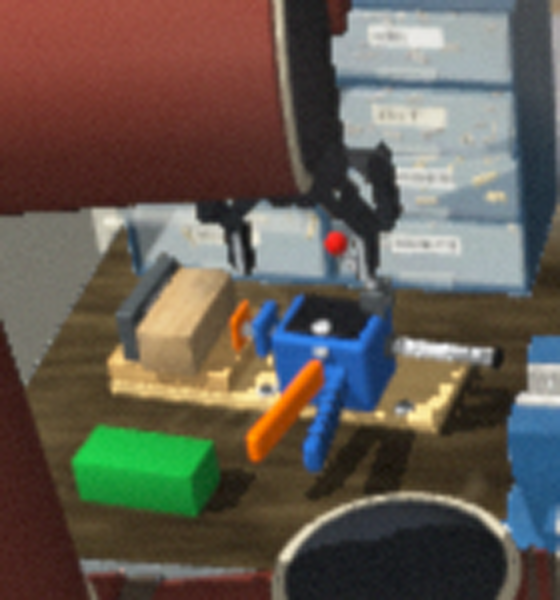

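The open fingers at (240,245) and (370,250) straddle the bars in the crop, toggle ball still at (336,242). Descend.

servo_tool --deltas '[[[95,-0.003,0,-0.03,0],[95,0,0,-0.03,0],[95,0,0,-0.03,0],[95,0,0,-0.025,0],[95,0,0,-0.015,0],[95,0,0,0,0],[95,0,0,0,0],[95,0,0,0,0]]]'

```text
time: 5.1
tool_pos: [0.4556, 0.179, 0.0509]
tool_rot: [-0.0, 1.0, 0.0, 0.001]
contact_force: [0.7, -0.1, 0.7]
gripper_width: 0.948
grasp_force: 0.0
```

```bash
cat > m.py <<'E'
import sys
from h import *
f=save('top',sys.argv[1]+'t'); g=save('scene',sys.argv[1]+'s')
s=manip.state();print(s['tool_pos'].round(4),s['gripper_width'],s['contact_force'].round(1))
q=[.5552,.1808,-.125];c,sn=np.cos(q[2]),np.sin(q[2])
def loc(w): w=w[:2]-q[:2]; return (c*w[0]+sn*w[1])*1e3,(-sn*w[0]+c*w[1])*1e3
def W(x,y,z): return [q[0]+(c*x-sn*y)/1e3,q[1]+(sn*x+c*y)/1e3,z/1e3]
# local rectified strip in the vertical plane z=67, |x|<14, y 40..165 (2 px/mm) for each camera; rod end strip at z=50 below
out=[]
for im in (f,g):
    for z,ys,xs in ((60,np.arange(40,165,.25),np.arange(16,-20,-.25)),(50,np.arange(-150,-25,.25),np.arange(16,-20,-.25))):
        Y,X=np.meshgrid(ys,xs); P=np.array([W(x,y,z) for x,y in zip(X.ravel(),Y.ravel())])
        uv=proj(im,P).astype(np.float32).reshape(*X.shape,2)
        out.append(cv2.remap(im['pixels'],uv[...,0],uv[...,1],cv2.INTER_CUBIC))
o=np.vstack(out)[:,:,::-1]; cv2.imwrite('pics/'+sys.argv[1]+'.png',o)
# orange pad centroid & rod end in the scene camera
for n,im in (('top',f),('scene',g)):
    h=cv2.cvtColor(im['pixels'],cv2.COLOR_RGB2HSV)
    B=proj(im,[W(0,y,66) for y in (70,120)]); 
    m=np.zeros(h.shape[:2],bool); x0,x1=int(B[:,0].min())-3,int(B[:,0].max())+3; y0,y1=int(B[:,1].min())-10,int(B[:,1].max())+12
    m[y0:y1,x0:x1]=1; m&=(h[...,0]>5)&(h[...,0]<16)&(h[...,1]>170)&(h[...,2]>90)
    v,u=np.nonzero(m)
    if len(u): print(n,'pad n',len(u),'px',u.mean().round(2),v.mean().round(2),'loc',np.round(loc(world(im,u.mean(),v.mean(),z=.055)),1))
E
python3 m.py a
```

```text
[0.4555 0.179  0.0509] 0.9510805370382875 [ 0.1  0.5 -0.4]
top pad n 22 px 204.68 252.41 loc [-2.7 92.1]
```

servo_tool --deltas '[[[50,0,0,0,0],[30,0,0,0,0],[0,0,0,0,0],[0,0,0,0,0],[0,0,0,0,0],[0,0,0,0,0],[0,0,0,0,0],[0,0,0,0,0]]]'

```text
time: 6.0
tool_pos: [0.4552, 0.1804, 0.0516]
tool_rot: [-0.001, 1.0, 0.001, 0.001]
contact_force: [-4.7, 4.5, 9.9]
gripper_width: 0.292
grasp_force: 58.9
```

```bash
python3 m.py b
```

```text
[0.4552 0.1804 0.0516] 0.29218080373396377 [-5.5  5.7 10.1]
top pad n 23 px 202.96 252.52 loc [-3.2 96.9]
scene pad n 7 px 209.29 246.0 loc [ 20.2 102.8]
```

View pics/b.png

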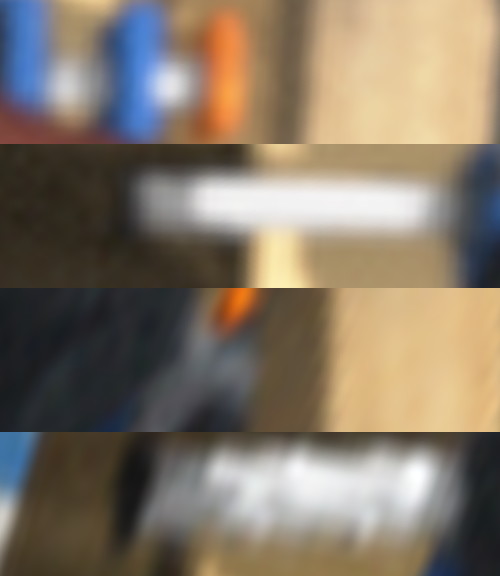

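Squeeze worked: pad (225,75) to block edge (308,75) gap is about 15 mm in the strip (4 px/mm). Next stroke.

servo_tool --deltas '[[[95,0,0.0,0,0],[95,0,0,0,0],[95,0,0,0,0],[95,0,0,0,0],[95,0,0,0,0],[95,0,0,0,0],[95,0,0,0,0],[95,0,0,0,0]]]'

```text
time: 6.9
tool_pos: [0.4543, 0.1787, 0.0493]
tool_rot: [0.0, 1.0, 0.0, -0.0]
contact_force: [-0.1, -0.2, 0.1]
gripper_width: 0.95
grasp_force: 0.0
```

servo_tool --deltas '[[[50,0,0,0,0],[30,0,0,0,0],[0,0,0,0,0],[0,0,0,0,0],[0,0,0,0,0],[0,0,0,0,0],[0,0,0,0,0],[0,0,0,0,0]]]'

```text
time: 7.7
tool_pos: [0.4551, 0.1805, 0.0514]
tool_rot: [-0.001, 1.0, 0.001, 0.001]
contact_force: [-5.5, 5.5, 10.8]
gripper_width: 0.295
grasp_force: 58.8
```

```bash
python3 m.py c
```

```text
[0.455  0.1805 0.0513] 0.2943821942697706 [-5.6  6.3 10.2]
top pad n 24 px 201.29 252.54 loc [ -3.4 101.5]
scene pad n 14 px 206.64 247.79 loc [  8.9 107.2]
```

servo_tool --deltas '[[[95,0,0.0,0,0],[95,0,0,0,0],[95,0,0,0,0],[95,0,0,0,0],[95,0,0,0,0],[95,0,0,0,0],[95,0,0,0,0],[95,0,0,0,0]]]'

```text
time: 8.6
tool_pos: [0.4543, 0.1787, 0.0493]
tool_rot: [0.0, 1.0, 0.0, -0.0]
contact_force: [0.8, 0.5, -0.2]
gripper_width: 0.95
grasp_force: 0.0
```

servo_tool --deltas '[[[50,0,0,0,0],[30,0,0,0,0],[0,0,0,0,0],[0,0,0,0,0],[0,0,0,0,0],[0,0,0,0,0],[0,0,0,0,0],[0,0,0,0,0]]]'

```text
time: 9.4
tool_pos: [0.455, 0.1804, 0.0514]
tool_rot: [-0.001, 1.0, 0.001, 0.001]
contact_force: [-4.3, 5.6, 10.1]
gripper_width: 0.291
grasp_force: 58.8
```

```bash
python3 m.py d
```

```text
[0.455  0.1804 0.0514] 0.28887574185165654 [-5.2  5.  10.3]
top pad n 30 px 199.33 252.13 loc [ -2.4 107. ]
scene pad n 30 px 204.8 250.07 loc [ -4.4 107.8]
```

View pics/d.png

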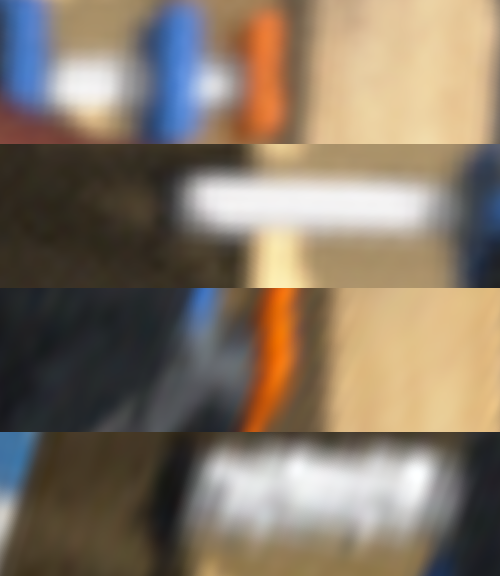

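Strip shows pad (267) still free of the block (~313), with a gap of about 5 mm; head-to-pad distance 89 px is the free value. Next stroke.

servo_tool --deltas '[[[95,0,0.0,0,0],[95,0,0,0,0],[95,0,0,0,0],[95,0,0,0,0],[95,0,0,0,0],[95,0,0,0,0],[95,0,0,0,0],[95,0,0,0,0]]]'

```text
time: 10.3
tool_pos: [0.4543, 0.1787, 0.0493]
tool_rot: [0.0, 1.0, 0.0, -0.0]
contact_force: [-0.0, 0.4, 0.4]
gripper_width: 0.949
grasp_force: 0.0
```

servo_tool --deltas '[[[50,0,0,0,0],[30,0,0,0,0],[0,0,0,0,0],[0,0,0,0,0],[0,0,0,0,0],[0,0,0,0,0],[0,0,0,0,0],[0,0,0,0,0]]]'

```text
time: 11.1
tool_pos: [0.455, 0.1804, 0.0513]
tool_rot: [-0.001, 1.0, 0.001, 0.001]
contact_force: [-5.4, 5.8, 10.2]
gripper_width: 0.292
grasp_force: 58.8
```

```bash
cat > k.py <<'E'
from h import *
import sys
for n in sys.argv[1:]:
    o=cv2.imread(f'pics/{n}.png')[:105]; h=cv2.cvtColor(o,cv2.COLOR_BGR2HSV)
    P=(h[...,0]>5)&(h[...,0]<15)&(h[...,1]>160)&(h[...,2]>110)
    B=(h[...,0]>100)&(h[...,0]<125)&(h[...,1]>120)&(h[...,2]>110); B[:,:75]=0
    pu=np.nonzero(P)[1]; bu=np.nonzero(B)[1]
    g=o[10:100].mean(0).sum(1); print(n,'pad mm',40+np.median(pu)/4,'head',40+np.median(bu)/4,'diff',(np.median(pu)-np.median(bu))/4)
E
python3 m.py e; python3 k.py b c d e
```

```text
[0.455  0.1805 0.0514] 0.29608190261378 [-5.7  4.8 10.9]
top pad n 26 px 197.81 251.81 loc [ -1.6 111.2]
scene pad n 40 px 203.78 249.95 loc [ -4.4 111.3]
b pad mm 95.5 head 73.5 diff 22.0
c pad mm 101.0 head 78.25 diff 22.75
d pad mm 106.25 head 83.25 diff 23.0
e pad mm 110.75 head 88.25 diff 22.5
```

servo_tool --deltas '[[[95,0,0.0,0,0],[95,0,0,0,0],[95,0,0,0,0],[95,0,0,0,0],[95,0,0,0,0],[95,0,0,0,0],[95,0,0,0,0],[95,0,0,0,0]]]'

```text
time: 12.0
tool_pos: [0.4543, 0.1787, 0.0493]
tool_rot: [0.0, 1.0, 0.0, -0.0]
contact_force: [0.1, -0.4, 0.6]
gripper_width: 0.946
grasp_force: 0.0
```

servo_tool --deltas '[[[50,0,0,0,0],[30,0,0,0,0],[0,0,0,0,0],[0,0,0,0,0],[0,0,0,0,0],[0,0,0,0,0],[0,0,0,0,0],[0,0,0,0,0]]]'

```text
time: 12.8
tool_pos: [0.455, 0.1804, 0.0514]
tool_rot: [-0.001, 1.0, 0.001, 0.001]
contact_force: [-5.1, 5.4, 10.1]
gripper_width: 0.289
grasp_force: 58.9
```

```bash
python3 m.py f; python3 k.py e f; python3 -c "
from h import *
a=cv2.imread('pics/f.png')[:144]
im=load('ft')['pixels'][220:290,160:240,::-1]
g=load('fs')['pixels'][190:270,165:275,::-1]
cv2.imwrite('pics/f2.png',np.vstack([cv2.resize(a,(660,190)),np.hstack([cv2.resize(im,(330,290),interpolation=2),cv2.resize(g,(330,290),interpolation=2)])]))"
```

```text
[0.455  0.1805 0.0514] 0.2924370256863361 [-5.3  6.4 10. ]
top pad n 18 px 196.11 252.61 loc [ -4.  115.7]
scene pad n 40 px 202.42 250.2 loc [ -6.7 115. ]
e pad mm 110.75 head 88.25 diff 22.5
f pad mm 115.0 head 93.25 diff 21.75
```

View pics/f2.png

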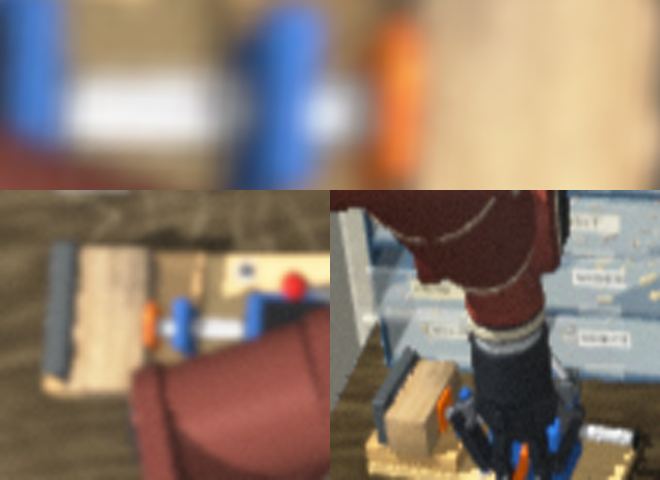

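Pad (400,100) now touches the block with the head-pad distance at 21.75 mm, only about 1 mm compression. One more full stroke is safe.

servo_tool --deltas '[[[95,0,0.0,0,0],[95,0,0,0,0],[95,0,0,0,0],[95,0,0,0,0],[95,0,0,0,0],[95,0,0,0,0],[95,0,0,0,0],[95,0,0,0,0]]]'

```text
time: 13.7
tool_pos: [0.4543, 0.1787, 0.0493]
tool_rot: [0.0, 1.0, 0.0, -0.0]
contact_force: [0.1, 0.2, -0.7]
gripper_width: 0.953
grasp_force: 0.0
```

servo_tool --deltas '[[[50,0,0,0,0],[30,0,0,0,0],[0,0,0,0,0],[0,0,0,0,0],[0,0,0,0,0],[0,0,0,0,0],[0,0,0,0,0],[0,0,0,0,0]]]'

```text
time: 14.5
tool_pos: [0.455, 0.1804, 0.0514]
tool_rot: [-0.001, 1.0, 0.001, 0.001]
contact_force: [-4.7, 4.5, 10.6]
gripper_width: 0.292
grasp_force: 59.2
```

```bash
python3 m.py g; python3 k.py b c d e f g; python3 -c "
from h import *
a=np.vstack([cv2.imread('pics/%s.png'%k)[:110] for k in 'efg'])
im=load('gt')['pixels'][220:290,160:240,::-1]
g=load('gs')['pixels'][190:270,165:275,::-1]
cv2.imwrite('pics/g2.png',np.vstack([cv2.resize(a,(660,340)),np.hstack([cv2.resize(im,(330,250),interpolation=2),cv2.resize(g,(330,250),interpolation=2)])]))"
```

```text
[0.455  0.1804 0.0514] 0.29023446288869653 [-4.4  5.1 10.1]
top pad n 19 px 195.63 251.95 loc [ -2.2 117.2]
scene pad n 37 px 201.76 250.16 loc [ -6.9 117.2]
b pad mm 95.5 head 73.5 diff 22.0
c pad mm 101.0 head 78.25 diff 22.75
d pad mm 106.25 head 83.25 diff 23.0
e pad mm 110.75 head 88.25 diff 22.5
f pad mm 115.0 head 93.25 diff 21.75
g pad mm 116.5 head 98.5 diff 18.0
```

View pics/g2.png

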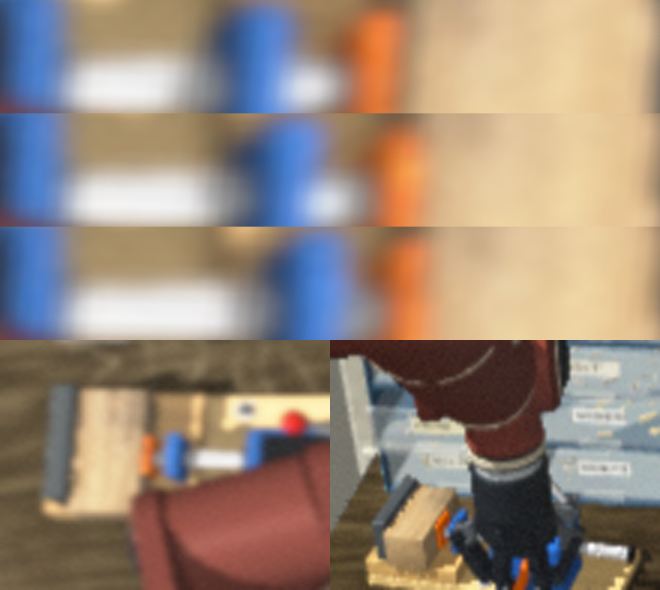

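The pad is compressed about 4.5 mm (distance 18.0 vs about 22.6 mm free), and the block sits at the stop. The fingers hold at 59 N and the toggle ball is still on the clamp side at (293,422). Handing in.

```bash
python3 -c "
from plant import manip
print(manip.job_done())"
```

```text
the job is handed in; nothing more can be done
None
```

I handed the job in at about 15 s: the toggle is on its clamp side, six strokes pressed the pad about 4.5 mm into the jaw by my camera estimate, the block is against the stop, and the fingers still hold trigger and grip squeezed; no verdict was returned.

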